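# Hang a front-heavy caddy on the pantry rail

### The arm

A 7-joint arm with a two-finger parallel gripper is mounted at the origin on the work surface. World frame = base frame: x ahead of the robot, y to its left, z up, the work surface at z = 0. Lengths are in m, angles in rad, forces in N, time in s.
With the tool pointing down it reaches from about 0.425 to 0.925 m from the base axis. Payload 6.8 kg.
Tool frame: the origin (TCP) lies on the centre line of the jaws, within the pads' length; the fingertips stand 22 mm ahead of it and the grasp point (between the pads) lies 3 mm ahead of it; z points along the fingers, y is the line along which they close (so a half turn about z gives the same grasp; the last joint's range is limited). The gripper opens to 85 mm and grips with 20 to 120 N. Pads are 22 mm wide; open, the fingers measure 114 mm over their backs; the gripper's body (76 mm by 85 mm) begins 54 mm behind the grasp point. The pads swing forward as they close: fully open they stand 13 mm farther back than shut.
Start: joints at [1.125, 0.477, 0.022, 1.555, -0.011, 1.109, -0.083], TCP at [0.224, -0.637, 0.253] pointing down, gripper open.
Joint ranges: [-2.96, 2.96], [-0.34, 2.1], [-1.41, 1.46], [0.24, 2.44], [-1.37, 4.51], [0.17, 1.92], [-2.96, 2.96]. Speed limits (rad/s): [2.39, 2.39, 3.14, 3.14, 3.14, 3.14, 3.14].

### API

Orientations are given as a unit quaternion [x, y, z, w].
In Python, from plant import get_obs, eyes, arm gives the robot as it stands. The module is installed in compiled form; this text tells all that it offers.
- The arm moves only by the tool arm_command, never from a script. Its argument "deltas" is a list of rows, each a list of 2 entries, a list of its own where there are three numbers: the shift along the tool's x, y, z scaled (see below), then the turn about the tool's z scaled (see below). A call has 1 to 8 rows; each row shifts and turns the commanded pose from where the row before left it, along the tool's axes as they then stand; what a row does not reach is not made up. The controller multiplies each number of a shift by 40 mm and each number of a turn by 0.1 rad. A row lasts 1/12 s, in which the tool goes at most 41.7 mm and 7.16 degrees, less where a joint would pass 70% of its speed; a pose out of reach is approached as far as the arm can. A call with a number of a shift or a turn outside -1 to 1 is refused whole. A call with a gripper value outside its range is refused whole. "gripper" is the closure, from -1 (fully open) to 1 (shut), set as the call begins (left out, the last holds). The fingers move at their own pace and stop on an object; "grip_force" is the grip in N (left out, the last holds). Time passes only in rows, so rows that do not move let the fingers close. It gives the time, the measured TCP pose, the force, the opening and the grip force at its end, in the units of the state.
- get_obs(): the state, without advancing time (a new reading comes with each control period).
- eyes.read_camera(name): name is "scene" or "top" or "wrist"; returns the picture (384x512x3 uint8, red, green, blue); there is no depth.
- eyes.camera_model(name): a dict with "K" (3x3 intrinsics, pixels), "position" and "attitude" of the camera in the world. Camera axes: x right, y down, z forward; pixel columns grow to the right and rows downward; lengths in m; the calibration is good to about 2 mm. The wrist camera is an equidistant fisheye: a pixel r from the principal point sees the ray r / f radians off the axis. A picture is of the moment at which its call begins: read the wrist's pose just before it. camera_model takes no time and is no camera call; for the wrist camera it gives the pose at the moment of the call.
- arm.sign_off(): hands the job in; it is judged then, once.
The state is a dict: "time": time; "qpos": joint angles; "joint_velocities": joint speeds; "joint_efforts": joint torques, N m; "eef_pos": TCP position; "tcp_rot": TCP orientation; "wrist_force": force on the tool from outside, world axes, zero at the start; "ft_torque": the same for the moment, N m; "width": finger opening in m; "finger_force": force on a finger pad.
Only numpy, scipy, OpenCV 4.12 (cv2) and the standard library are available. Lean on these libraries where they do the work, as an engineer would, in place of code of your own. Each camera call takes 0.05 s, during which the arm holds its last target. There are 200 camera calls.

### The job

Hang the metal caddy on the rail of the wooden stand: lower it until both its hooks are fully down over the bar while you still hold it, then let go gently, so that its front-heavy tray swings back to lean on the stand and does not pull it off. Do not drop it, and leave the bottle, jar, bowl and canister where they stand.

Things in the scene. Friction and masses are not known exactly. Their poses are not given: they have to be found in the camera images.
- caddy: Plain metal caddy, 0.25 to 0.5 kg, standing upright, empty: open tray 80 mm (x) by 110 mm (y), 60 mm high, with a 6 mm back plate on its +x side (x 34 to 40 mm), 110 mm wide, 136 mm high, that bears two hooks and, between them, a grip tongue. Origin: centre of the tray's underside; x from tray to plate, z up. Its weight lies 35 to 55 mm in front (-x) of the hooks' gap.
- caddy_tongue (a point): Middle of the top edge of the grip tongue, an upward extension of the back plate: 44 mm wide (y), 6 mm thick (x), free from 136 mm up to its top, 195 mm above the caddy's underside (caddy x = 37 mm, y = 0). Axes as the caddy's.
- caddy_hook (a point): Middle of the hooks' gap under the straps (caddy x 53, y 0, z 130 mm), in empty air between the hooks; hung, it is at the bar's top. Hooks: 16 mm wide at y = +-38 mm, going from the plate to +x and down; strap 6 mm thick, lip at x 66 to 72 mm ending at z 112 mm; gap 26 mm wide, 18 mm deep. Axes as the caddy's.
- stand: Wooden rail stand, fixed. Origin: on the table below the bar's middle; y along the bar, z up, -x to the robot's side (yaw within 0.35 rad). Base board 16 mm high, x -85 to 65 mm, 310 mm long. Posts 26 x 18 mm at y = +-140 mm, 184 mm high. Under the bar a slat (x -6 to 6 mm, heights 60 to 105 mm) on which a hung thing leans.
- rail_top (a point): Top of the round steel bar (10 mm diameter) at mid length, 180 mm above the table, over the stand's origin; axes as the stand's. The bar is free for 262 mm between the posts. The caddy may hang anywhere there, tray on either side; let go, it may slide till the lips catch the bar, and tilts 0.05 to 0.15 rad till its plate leans on the slat.
- bottle: Tall corked glass bottle, 66 mm diameter, 200 mm high, not to be disturbed. Origin: centre of its underside.
- jar: Amber glass jar with a brass lid, 84 mm diameter, 100 mm high, not to be disturbed. Origin: centre of its underside.
- bowl: White bowl, 110 mm across, 50 mm high, not to be disturbed. Origin: centre of its underside.
- canister: White ceramic canister with a blue lid, 100 mm diameter, 130 mm high, not to be disturbed. Origin: centre of its underside.
There are look-alikes about, which are no part of the job. There is more than one size of the caddy; the job needs the largest.

How it is judged:
On the way:
1. the caddy's hooks are down over the bar, resting on it, while it is still held (x of caddy_hook in the frame of rail_top between -0.014 and 0.014 m and y of caddy_hook in the frame of rail_top between -0.08 and 0.08 m and z of caddy_hook in the frame of rail_top between -0.005 and 0.008 m and angle between the y axis of caddy and the y axis of stand, either way round below 0.2 rad and angle between caddy's own z axis and vertical below 0.3 rad and contact force between caddy and stand above 0.5 N and contact force between caddy and the fingers above 0.5 N and linear speed of caddy below 0.1 m/s), for 0.2 s.
At the end, for the whole second after the job is handed in: The caddy hangs at rest from the bar, let go: middle of its hooks' gap within 14 mm of the bar across it, 80 mm of the bar's middle along it, -5 to +8 mm from the bar's top in height; caddy within 0.3 rad of upright, 0.2 rad of square to the bar, pressing on the stand with 0.5 N or more (x of caddy_hook in the frame of rail_top between -0.014 and 0.014 m and y of caddy_hook in the frame of rail_top between -0.08 and 0.08 m and z of caddy_hook in the frame of rail_top between -0.005 and 0.008 m and angle between the y axis of caddy and the y axis of stand, either way round below 0.2 rad and angle between caddy's own z axis and vertical below 0.3 rad and contact force between caddy and stand above 0.5 N and linear speed of caddy below 0.02 m/s and angular speed of caddy below 0.15 rad/s); the robot touches nothing.
It fails at once if the caddy is dropped or let swing hard (faster than 0.3 m/s while not held) (linear speed of caddy above 0.3 m/s and contact force between caddy and the fingers below 0.1 N).
It fails at once if the tall glass bottle is moved more than 30 mm or tipped (distance of bottle from where it was at the start of the episode above 0.03 m or angle between bottle's own z axis and vertical above 0.3 rad).
It fails at once if the glass jar is moved more than 30 mm or tipped (distance of jar from where it was at the start of the episode above 0.03 m or angle between jar's own z axis and vertical above 0.3 rad).
It fails at once if the bowl is moved more than 30 mm or tipped (distance of bowl from where it was at the start of the episode above 0.03 m or angle between bowl's own z axis and vertical above 0.3 rad).
It fails at once if the canister is moved more than 30 mm or tipped (distance of canister from where it was at the start of the episode above 0.03 m or angle between canister's own z axis and vertical above 0.3 rad).
It also fails if it takes over 58 s, if anything falls off the work surface, if the arm or the gripper's body presses on something with over 40 N, if the wrist force passes 120 N, or if a joint passes its speed limit or range.

## Working session

There is one attempt and no reset: what is moved stays moved. The work goes in short steps, Python scripts to look and compute and a tool call to move; the robot and the scene stay as the last step left them, time stands still between calls to the robot, and variables do not carry over. Pictures are saved under pics/ and viewed, at most 10 in all, crops included, and the job is handed in when it is done.

Besides the shell and the picture viewer there is one more tool, called after "Emit:" as a command line: name --argument value ..., lists and objects as JSON in quotes. arm_command: Moves the arm, as the interface text tells. Shifts and turns lie within -1 to 1; 1 stands for 40 mm of shift or 0.1 rad of turn. Its arguments: {"type":"object","properties":{"deltas":{"type":"array","items":{"type":"array"}},"gripper":{"type":"number"},"grip_force":{"type":"number"}},"required":["deltas"]}

```bash
mkdir -p pics
python3 - <<'E'
from plant import get_obs, eyes, arm
import cv2,numpy as np
o=get_obs();print({k:np.round(v,3) for k,v in o.items()})
for n in("scene","top"):
    im=eyes.read_camera(n);m=eyes.camera_model(n);print(n,m)
    cv2.imwrite(f"pics/{n}0.png",cv2.resize(im[:,:,::-1],(800,600),interpolation=cv2.INTER_CUBIC))
E
```

```text
{'time': np.float64(0.0), 'qpos': array([ 1.125,  0.478,  0.022,  1.556, -0.011,  1.109, -0.083]), 'joint_velocities': array([ 0.001, -0.001,  0.001,  0.001, -0.002,  0.002, -0.   ]), 'joint_efforts': array([ 0.0000e+00, -5.9644e+01,  1.6080e+00, -2.8119e+01,  1.3000e-02,
        1.0000e-02, -0.0000e+00]), 'eef_pos': array([ 0.224, -0.636,  0.252]), 'tcp_rot': array([ 0.986,  0.168, -0.   , -0.001]), 'wrist_force': array([ 0.605,  0.586, -0.439]), 'ft_torque': array([ 0.006, -0.059,  0.033]), 'finger_force': np.float64(0.0), 'width': np.float64(0.085)}
scene {'K': array([[425.71129797,   0.        , 256.56151875],
       [  0.        , 425.71129797, 187.5377444 ],
       [  0.        ,   0.        ,   1.        ]]), 'position': array([ 1.4180046 , -0.04098344,  1.53087127]), 'attitude': array([ 0.69448104,  0.66856616, -0.18621654, -0.18983879])}
top {'K': array([[390.85251251,   0.        , 252.9246934 ],
       [  0.        , 390.85251251, 184.42881909],
       [  0.        ,   0.        ,   1.        ]]), 'position': array([ 0.4309945 , -0.01408714,  1.35849459]), 'attitude': array([-0.69546836,  0.71629877, -0.03215349,  0.04696778])}
```

View pics/scene0.png

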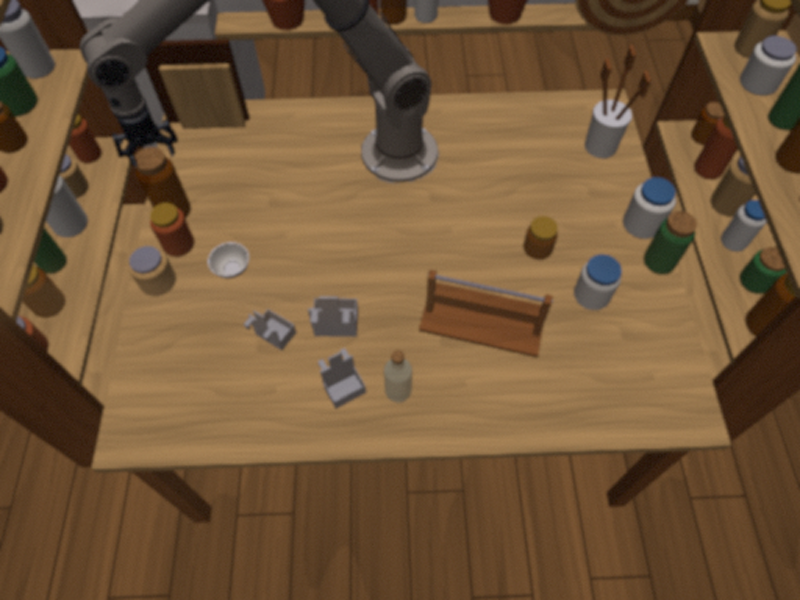

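View pics/top0.png

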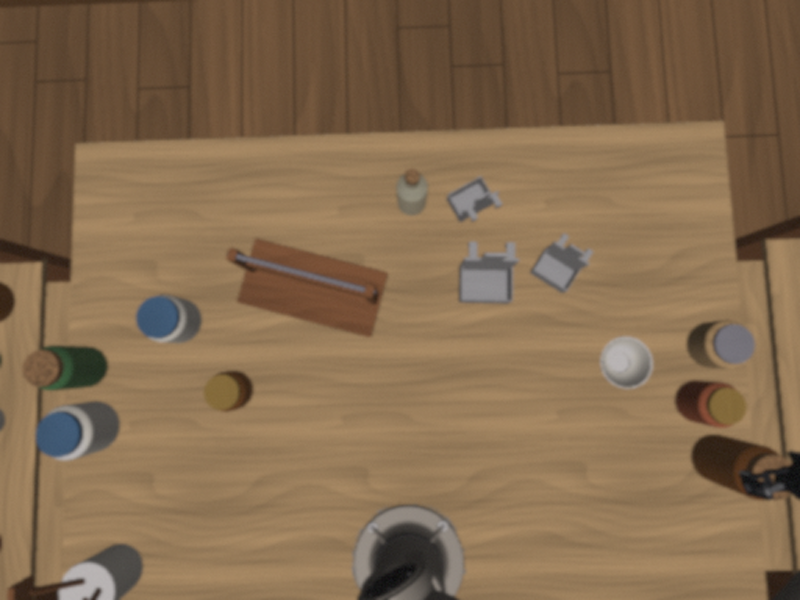

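The largest caddy is at about (487,280) in the top view (1.56x), with its hooks to +x. The bar runs from (240,257) to (370,290), and the bottle is at (412,190). I'll take enlarged crops to measure them.

```bash
cat > h.py <<'E'
import numpy as np
from scipy.spatial.transform import Rotation as R
from plant import get_obs, eyes, arm
def atz(n,u,v,z):
    m=eyes.camera_model(n);d=R.from_quat(m["attitude"]).apply(np.linalg.solve(m["K"],[u,v,1]))
    p=m["position"];return p+d*(z-p[2])/d[2]
def proj(n,P):
    m=eyes.camera_model(n);c=R.from_quat(m["attitude"]).inv().apply(np.array(P)-m["position"])
    q=c@m["K"].T;return q[...,:2]/q[...,2:]
E
python3 - <<'E'
from h import *
import cv2
im=eyes.read_camera("top")[:,:,::-1]
a=im[145:205,280:345];b=im[145:220,145:255]
a=cv2.resize(a,None,fx=6,fy=6,interpolation=cv2.INTER_CUBIC);b=cv2.resize(b,None,fx=7,fy=7,interpolation=cv2.INTER_CUBIC)
c=cv2.resize(im[145:205,280:380],None,fx=8,fy=8,interpolation=cv2.INTER_CUBIC)
cv2.imwrite("pics/a.png",c);cv2.imwrite("pics/b.png",b)
for n,u,v,z in(("bottle",412,180,.2),("jar",223,391,.1),("bowl",627,362,.05),("can",160,318,.13),("caddytop",487,252,.195),("sm1",470,200,.0),("sm2",560,265,.0)):
    print(n,atz("top",u*.64,v*.64,z).round(3))
E
```

```text
bottle [ 0.772 -0.03   0.2  ]
jar [0.372 0.369 0.1  ]
bowl [ 0.407 -0.473  0.05 ]
can [0.523 0.489 0.13 ]
caddytop [ 0.627 -0.17   0.195]
sm1 [ 0.78  -0.163  0.   ]
sm2 [ 0.625 -0.357  0.   ]
```

View pics/a.png

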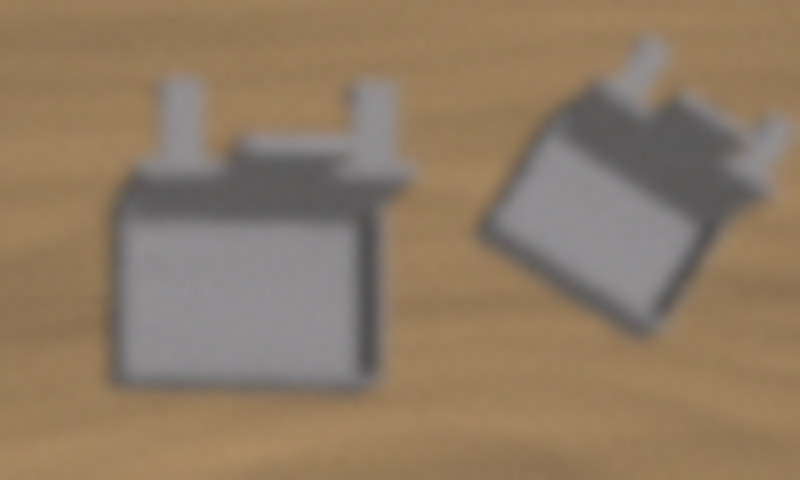

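View pics/b.png

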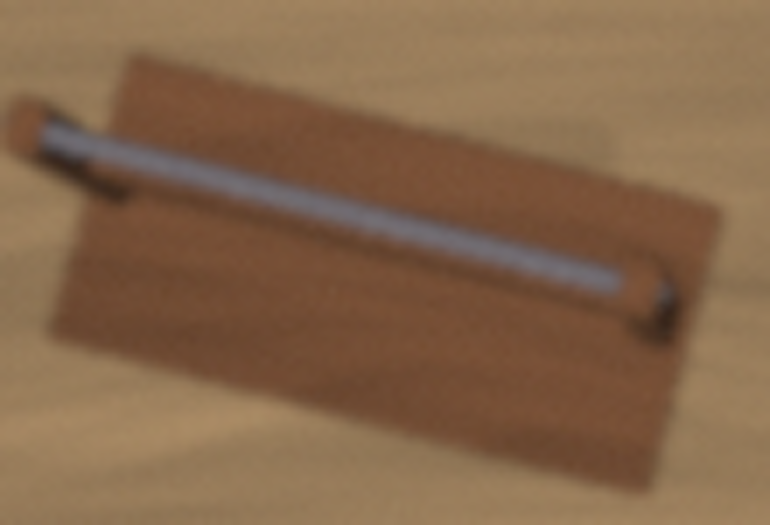

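In the first crop (8x), the tongue top is centred at (296,143) and the hook straps are at (183,75) and (375,78). In the second (7x), the bar runs from (45,133) to (618,282). The base corners are (135,57), (722,207), (650,490) and (52,338).

Run:
```python
from h import *
A=lambda x,y,z:atz("top",280+(x-3.5)/8,145+(y-3.5)/8,z)
B=lambda x,y,z:atz("top",145+(x-3)/7,145+(y-3)/7,z)
for n,p in dict(tongue=A(296,143,.195),tl=A(237,143,.195),tr=A(355,143,.195),h1=A(183,75,.136),h2=A(375,78,.136),t1=A(115,385,.06),t2=A(377,385,.06),pl=A(137,172,.136),pr=A(417,172,.136),b1=B(45,133,.178),b2=B(618,282,.178),
 c1=B(135,57,.016),c2=B(722,207,.016),c3=B(650,490,.016),c4=B(52,338,.016)).items(): print(n,p.round(4))
print(proj("scene",[[.66,-.17,.19],[.64,.2,.18]]), R.from_quat(get_obs()["tcp_rot"]).as_matrix().round(3))
```

```text
tongue [ 0.6227 -0.1845  0.195 ]
tl [ 0.6234 -0.1625  0.195 ]
tr [ 0.622  -0.2066  0.195 ]
h1 [ 0.6611 -0.1499  0.136 ]
h2 [ 0.6574 -0.2255  0.136 ]
t1 [ 0.5455 -0.1246  0.06  ]
t2 [ 0.5423 -0.2331  0.06  ]
pl [ 0.6229 -0.1301  0.136 ]
pr [ 0.6194 -0.2401  0.136 ]
b1 [0.6383 0.3205 0.178 ]
b2 [0.5647 0.0699 0.178 ]
c1 [0.7038 0.3211 0.016 ]
c2 [0.6188 0.029  0.016 ]
c3 [0.48  0.068 0.016]
c4 [0.5637 0.3628 0.016 ]
[[214.95697679 199.02965536]
 [316.18347592 192.14768929]] [[ 0.943  0.331 -0.001]
 [ 0.331 -0.943  0.001]
 [-0.    -0.001 -1.   ]]
```

Emit:
arm_command --deltas '[[[0, 0, -0.5], -1], [[0, 0, -0.5], -1], [[0, 0, -0.5], -1], [[0, 0, -0.5], -1], [[0, 0, -0.5], -1], [[0, 0, -0.5], -1], [[0, 0, 0], -1], [[0, 0, 0], -1]]' --gripper -1

```text
time: 0.82
eef_pos: [0.2239, -0.6373, 0.3748]
tcp_rot: [0.841, 0.541, -0.0, 0.001]
wrist_force: [-0.4, -0.6, -0.2]
width: 0.0856
finger_force: 0.0
```

Emit:
arm_command --deltas '[[[0, 0, 0], -1], [[0, 0, 0], -1], [[0, 0, 0], -1], [[0, 0, 0], -1], [[0, 0, 0], 0], [[0, 0, 0], 0]]'

```text
time: 1.32
eef_pos: [0.2235, -0.6368, 0.3729]
tcp_rot: [0.72, 0.694, 0.0, -0.0]
wrist_force: [0.3, 0.0, 0.6]
width: 0.0853
finger_force: 0.0
```

Emit:
arm_command --deltas '[[[0.7, 0.6, 0], 0], [[0.7, 0.6, 0], 0], [[0.7, 0.6, 0], 0], [[0.7, 0.6, 0], 0], [[0.7, 0.6, 0], 0], [[0.7, 0.6, 0], 0], [[0.7, 0.6, 0], 0], [[0.7, 0.6, 0], 0]]'

```text
time: 1.98
eef_pos: [0.4239, -0.4178, 0.3734]
tcp_rot: [0.72, 0.694, -0.0, 0.0]
wrist_force: [1.4, -0.4, 0.0]
width: 0.0852
finger_force: 0.0
```

Emit:
arm_command --deltas '[[[0.7, 0.6, 0], 0], [[0.7, 0.6, 0], 0], [[0.7, 0.6, 0], 0], [[0.7, 0.6, 0], 0], [[0.7, 0.6, 0], 0], [[0.7, 0.6, 0], 0], [[0, 0, 0], 0], [[0, 0, 0], 0]]'

```text
time: 2.65
eef_pos: [0.5739, -0.2532, 0.373]
tcp_rot: [0.718, 0.696, 0.0, -0.0]
wrist_force: [-0.1, -1.4, 0.2]
width: 0.0858
finger_force: 0.0
```

Emit:
arm_command --deltas '[[[0.85, 0.35, 0], 0], [[0.85, 0.35, 0], 0], [[0, 0, 0.5], 0], [[0, 0, 0.5], 0], [[0, 0, 0], 0]]'

```text
time: 3.07
eef_pos: [0.6003, -0.1901, 0.3293]
tcp_rot: [0.72, 0.694, -0.002, -0.003]
wrist_force: [-1.1, -0.0, -1.2]
width: 0.0855
finger_force: 0.0
```

```bash
cat >> h.py <<'E'
import cv2
def wray(m,u,v):
    K=m["K"];a=np.array([(u-K[0,2])/K[0,0],(v-K[1,2])/K[1,1]]);r=np.hypot(*a)
    return R.from_quat(m["attitude"]).apply(np.r_[a/r*np.sin(r) if r>0 else a,np.cos(r)])
def watz(m,u,v,z):
    d=wray(m,u,v);p=np.array(m["position"]);return p+d*(z-p[2])/d[2]
E
python3 - <<'E'
from h import *
import pickle
o=get_obs();m=eyes.camera_model("wrist");im=eyes.read_camera("wrist")
pickle.dump(m,open("w1.pkl","wb"));print(o["eef_pos"],m)
cv2.imwrite("pics/w1.png",cv2.resize(im[:,:,::-1],(800,600),interpolation=cv2.INTER_CUBIC))
E
```

```text
[ 0.60026751 -0.19010513  0.3292732 ] {'K': array([[297.31863964,   0.        , 255.3487446 ],
       [  0.        , 297.31863964, 187.98311096],
       [  0.        ,   0.        ,   1.        ]]), 'position': array([ 0.6043731 , -0.1136935 ,  0.44959758]), 'attitude': array([ 0.9884491 , -0.01703922, -0.00644007,  0.15045453])}
```

View pics/w1.png

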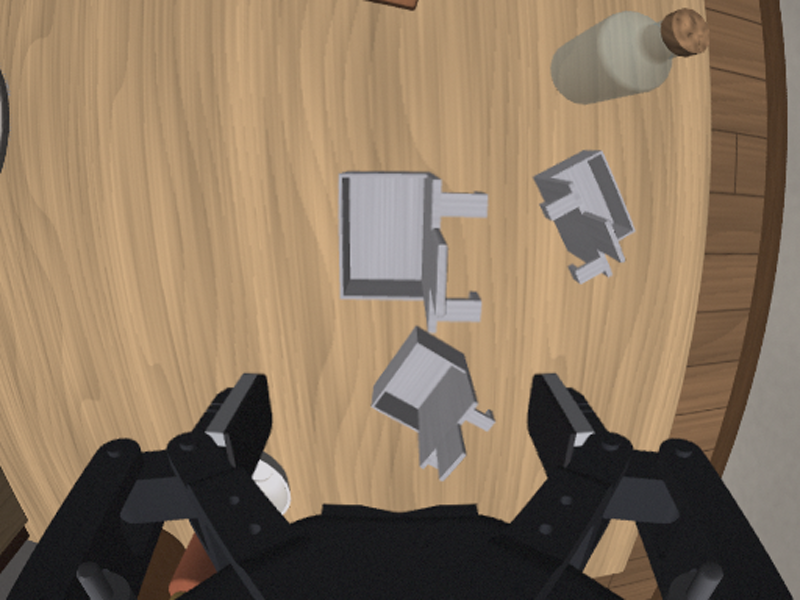

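The wrist view shows the big caddy. Its tongue's top edge runs from (441,230) to (440,314), and the hook tips are near (487,205) and (480,310).

Run:
```python
from h import *
import pickle;m=pickle.load(open("w1.pkl","rb"))
for u,v,z in((441,230,.195),(440,314,.195),(440,272,.195),(487,205,.136),(480,310,.136),(435,179,.136),(432,328,.136)):print(watz(m,u*.64,v*.64,z).round(4))
```

```text
[ 0.6242 -0.1567  0.195 ]
[ 0.6231 -0.2061  0.195 ]
[ 0.6233 -0.1808  0.195 ]
[ 0.6608 -0.15    0.136 ]
[ 0.6565 -0.2256  0.136 ]
[ 0.6255 -0.1317  0.136 ]
[ 0.6215 -0.2382  0.136 ]
```

Emit:
arm_command --deltas '[[[0.17, 0.58, 0], 0], [[0, 0, 0.5], 0], [[0, 0, 0.5], 0], [[0, 0, 0.5], 0], [[0, 0, 0], 0], [[0, 0, 0], 0]]'

```text
time: 3.62
eef_pos: [0.6256, -0.1846, 0.2738]
tcp_rot: [0.72, 0.694, -0.0, -0.0]
wrist_force: [-0.1, 0.2, 1.8]
width: 0.0852
finger_force: 0.0
```

Emit:
arm_command --deltas '[[[0, -0.05, 0.5], 0], [[0, 0, 0.5], 0], [[0, 0, 0.5], 0], [[0, 0, 0.5], 0], [[0, 0, 0.3], 0], [[0, 0, 0.2], 0], [[0, 0, 0], 0], [[0, 0, 0], 0]]'

```text
time: 4.28
eef_pos: [0.6248, -0.1833, 0.1745]
tcp_rot: [0.719, 0.695, 0.0, 0.001]
wrist_force: [0.7, 0.8, 1.0]
width: 0.0856
finger_force: 0.0
```

Emit:
arm_command --deltas '[[[0, 0, 0], 0], [[0, 0, 0], 0], [[0, 0, 0], 0], [[0, 0, 0], 0], [[0, 0, 0], 0], [[0, 0, 0], 0], [[0, 0, 0], 0], [[0, 0, 0], 0]]' --gripper 1 --grip_force 60

```text
time: 4.95
eef_pos: [0.6242, -0.1831, 0.1735]
tcp_rot: [0.719, 0.695, 0.0, 0.0]
wrist_force: [0.6, 0.2, 1.2]
width: 0.0053
finger_force: 59.3
```

Emit:
arm_command --deltas '[[[0, 0, -0.2], 0], [[0, 0, -0.4], 0], [[0, 0, -0.6], 0], [[0, 0, -0.6], 0], [[0, 0, -0.6], 0], [[0, 0, -0.6], 0], [[0, 0, -0.6], 0], [[0, 0, -0.6], 0]]'

```text
time: 5.62
eef_pos: [0.6235, -0.1828, 0.3421]
tcp_rot: [0.719, 0.695, -0.0, -0.001]
wrist_force: [0.9, 0.5, -4.1]
width: 0.0053
finger_force: 58.6
```

Emit:
arm_command --deltas '[[[0, 0, -0.6], 0.5], [[0, 0, -0.5], 0.5], [[0, 0, -0.3], 0.5], [[0, 0, 0], 0.5], [[0, 0, 0], 0.5], [[0, 0, 0], 0], [[0, 0, 0], 0]]'

```text
time: 6.2
eef_pos: [0.6237, -0.1829, 0.3968]
tcp_rot: [0.799, 0.601, -0.0, -0.0]
wrist_force: [-1.0, 0.5, -3.8]
width: 0.0057
finger_force: 58.6
```

Run:
```python
from h import *
o=get_obs();Rm=R.from_quat(o["tcp_rot"]).as_matrix();print(o["eef_pos"].round(4),o["width"],o["wrist_force"].round(1),np.arctan2(Rm[1,1],Rm[0,1]))
d=np.array([.583,.199,o["eef_pos"][2]])-o["eef_pos"];print(Rm.T@d/.04)
```

```text
[ 0.6237 -0.1829  0.3968] 0.005686897719977378 [-1.   0.5 -3.8] -0.28129607114560734
[ 8.88882794e+00 -3.62799207e+00  3.30211808e-03]
```

Emit:
arm_command --deltas '[[[0.3, -0.1, 0], 0], [[0.6, -0.25, 0], 0], [[0.6, -0.25, 0], 0], [[0.6, -0.25, 0], 0], [[0.6, -0.25, 0], 0], [[0.6, -0.25, 0], 0], [[0.6, -0.25, 0], 0], [[0.6, -0.25, 0], 0]]'

```text
time: 6.87
eef_pos: [0.6025, 0.0129, 0.3971]
tcp_rot: [0.799, 0.601, -0.0, -0.0]
wrist_force: [0.3, 0.2, -3.5]
width: 0.0054
finger_force: 58.6
```

Emit:
arm_command --deltas '[[[0.6, -0.25, 0], 0], [[0.6, -0.25, 0], 0], [[0.6, -0.25, 0], 0], [[0.6, -0.25, 0], 0], [[0.6, -0.25, 0], 0], [[0.6, -0.25, 0], 0], [[0.4, -0.2, 0], 0], [[0, 0, 0], 0]]'

```text
time: 7.53
eef_pos: [0.5799, 0.19, 0.3974]
tcp_rot: [0.797, 0.604, 0.001, -0.002]
wrist_force: [-0.2, 0.8, -4.6]
width: 0.0053
finger_force: 58.6
```

Run:
```python
from h import *
import pickle
o=get_obs();Rm=R.from_quat(o["tcp_rot"]).as_matrix();print(o["eef_pos"].round(4),o["width"],o["wrist_force"].round(1),np.arctan2(Rm[1,1],Rm[0,1]))
d=np.array([.583,.199,o["eef_pos"][2]])-o["eef_pos"];print(Rm.T@d/.04)
```

```text
[0.5799 0.19   0.3974] 0.005341986231229355 [-0.2  0.8 -4.6] -0.27329205328419776
[0.23726254 0.01394013 0.00070695]
```

Emit:
arm_command --deltas '[[[0.12, 0, 0.4], 0.1], [[0.12, 0, 0.5], 0], [[0, 0, 0.5], 0], [[0, 0, 0.5], 0], [[0, 0, 0.5], 0], [[0, 0, 0.3], 0], [[0, 0, 0], 0], [[0, 0, 0], 0]]'

```text
time: 8.2
eef_pos: [0.5851, 0.1924, 0.2892]
tcp_rot: [0.803, 0.597, -0.0, -0.0]
wrist_force: [-0.8, -0.4, -2.9]
width: 0.0054
finger_force: 58.7
```

Run:
```python
from h import *
import pickle
o=get_obs();m=eyes.camera_model("wrist");im=eyes.read_camera("wrist")[:,:,::-1];s=eyes.read_camera("scene")[:,:,::-1]
pickle.dump(m,open("w2.pkl","wb"))
Rm=R.from_quat(o["tcp_rot"]).as_matrix();print(o["eef_pos"].round(4),np.arctan2(Rm[1,1],Rm[0,1]))
cv2.imwrite("pics/w2.png",cv2.resize(im,(800,600),interpolation=cv2.INTER_CUBIC))
u,v=proj("scene",[.6,.195,.2]).astype(int);print(u,v)
cv2.imwrite("pics/s2.png",cv2.resize(s[v-50:v+50,u-65:u+65],None,fx=6,fy=6,interpolation=cv2.INTER_CUBIC))
```

```text
[0.5851 0.1924 0.2892] -0.29247090173433876
314 180
```

View pics/w2.png

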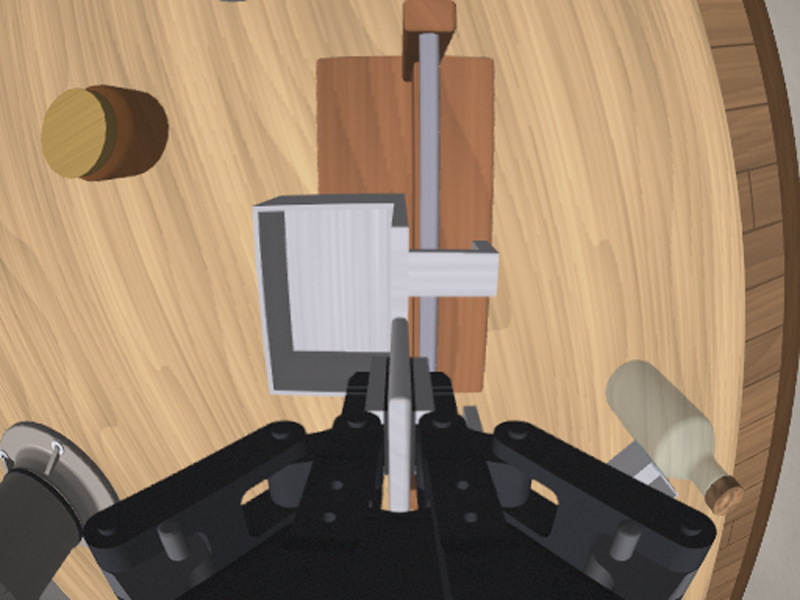

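View pics/s2.png

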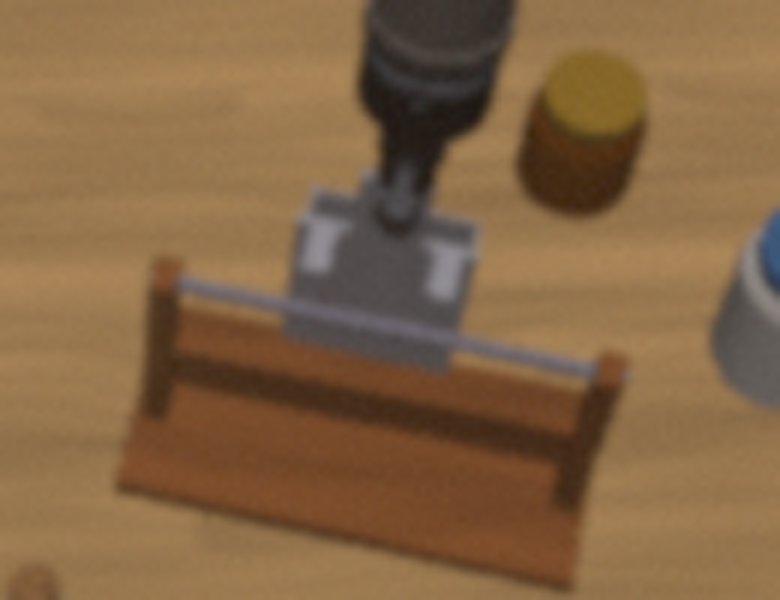

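The wrist view shows the bar, parallel to the caddy, from (429,40) to (429,240). The strap runs from (409,273) to (498,273) and is still above the bar.

Run:
```python
from h import *
import pickle;m=pickle.load(open("w2.pkl","rb"))
o=get_obs();Rm=R.from_quat(o["tcp_rot"]).as_matrix()
# tool-frame (x along bar, y across) in mm rel TCP
for n,u,v,z in(("bar",429,40,.175),("bar",429,240,.175),("bar",429,310,.175),("plate",409,273,.2517),("lip",498,273,.2517),("tongue",399,325,.3107),("post",429,15,.184)):
    p=watz(m,u*.64,v*.64,z);print(n,p.round(4),(Rm.T@(p-o["eef_pos"])*1e3).round(1))
print((Rm.T@(np.array([.6015,.194,.18])-o["eef_pos"])*1e3).round(1))
```

```text
bar [0.6384 0.3174 0.175 ] [134.2  14.  116. ]
bar [0.6093 0.2188 0.175 ] [ 31.4  14.6 115.9]
bar [0.599  0.1822 0.175 ] [ -6.6  15.3 115.8]
plate [0.5988 0.2248 0.2517] [34.2  3.  39.2]
lip [0.6293 0.2158 0.2517] [34.4 34.7 39.2]
tongue [0.5965 0.229  0.3107] [ 37.7  -0.4 -19.8]
post [0.6411 0.3279 0.184 ] [145.   13.5 107.1]
[  5.4  14.3 110.8]
```

Emit:
arm_command --deltas '[[[0.1, -0.1, 0.2], 0], [[0, 0, 0.3], 0], [[0, 0, 0.3], 0], [[0, 0, 0.3], 0], [[0, 0, 0.2], 0], [[0, 0, 0.1], 0], [[0, 0, 0], 0], [[0, 0, 0], 0]]'

```text
time: 8.97
eef_pos: [0.5829, 0.1973, 0.2331]
tcp_rot: [0.803, 0.596, -0.0, -0.0]
wrist_force: [-0.0, -0.1, -4.1]
width: 0.0051
finger_force: 58.8
```

Emit:
arm_command --deltas '[[[0, 0, 0.1], 0], [[0, 0, 0.05], 0], [[0, 0, 0.05], 0], [[0, 0, 0], 0], [[0, 0, 0], 0]]'

```text
time: 9.38
eef_pos: [0.5828, 0.1972, 0.2253]
tcp_rot: [0.803, 0.596, -0.0, 0.0]
wrist_force: [0.8, -0.2, -3.0]
width: 0.0051
finger_force: 58.8
```

Emit:
arm_command --deltas '[[[0, 0, 0.03], 0], [[0, 0, 0], 0], [[0, 0, 0], 0], [[0, 0, 0], 0]]'

```text
time: 9.72
eef_pos: [0.5828, 0.1973, 0.2242]
tcp_rot: [0.803, 0.596, 0.0, 0.0]
wrist_force: [0.6, 0.1, -3.9]
width: 0.005
finger_force: 58.7
```

Emit:
arm_command --deltas '[[[0, 0, 0.03], 0], [[0, 0, 0], 0], [[0, 0, 0.03], 0], [[0, 0, 0], 0], [[0, 0, 0], 0]]'

```text
time: 10.13
eef_pos: [0.5829, 0.1975, 0.2233]
tcp_rot: [0.803, 0.596, 0.0, 0.0]
wrist_force: [-4.5, -1.5, 8.0]
width: 0.0051
finger_force: 60.6
```

Emit:
arm_command --deltas '[[[0, 0, 0], 0], [[0, 0, 0], 0], [[0, 0, 0], 0], [[0, 0, 0], 0], [[0, 0, 0], 0]]'

```text
time: 10.55
eef_pos: [0.5829, 0.1975, 0.2233]
tcp_rot: [0.803, 0.596, 0.0, 0.0]
wrist_force: [-3.8, -2.2, 7.5]
width: 0.0052
finger_force: 60.6
```

Emit:
arm_command --deltas '[[[0, 0, 0], 0], [[0, 0, 0], 0], [[0, 0, 0], 0], [[0, 0, 0], 0]]' --grip_force 20

```text
time: 10.88
eef_pos: [0.5829, 0.1975, 0.2233]
tcp_rot: [0.803, 0.596, 0.0, 0.0]
wrist_force: [-3.5, -2.3, 7.8]
width: 0.0055
finger_force: 60.6
```

Emit:
arm_command --deltas '[[[0, 0, 0], 0], [[0, 0, 0], 0], [[0, 0, 0], 0], [[0, 0, 0], 0]]' --gripper 0.84

```text
time: 11.22
eef_pos: [0.5829, 0.1977, 0.2226]
tcp_rot: [0.803, 0.596, 0.0, 0.0]
wrist_force: [-4.3, 0.1, 6.7]
width: 0.0069
finger_force: 4.6
```

Emit:
arm_command --deltas '[[[0, 0, 0], 0], [[0, 0, 0], 0], [[0, 0, 0], 0], [[0, 0, 0], 0]]' --gripper 0.77

```text
time: 11.55
eef_pos: [0.5828, 0.1974, 0.2215]
tcp_rot: [0.803, 0.596, 0.0, -0.0]
wrist_force: [-1.1, 0.8, 1.0]
width: 0.0099
finger_force: 0.3
```

Emit:
arm_command --deltas '[[[0, 0, 0], 0], [[0, 0, 0], 0], [[0, 0, 0], 0], [[0, 0, 0], 0]]' --gripper 0.7

```text
time: 11.88
eef_pos: [0.5829, 0.1971, 0.2217]
tcp_rot: [0.803, 0.596, 0.0, 0.0]
wrist_force: [-0.1, -0.2, 0.3]
width: 0.0129
finger_force: 0.0
```

Emit:
arm_command --deltas '[[[0, 0, 0], 0], [[0, 0, 0], 0], [[0, 0, 0], 0], [[0, 0, 0], 0]]' --gripper 0.6

```text
time: 12.22
eef_pos: [0.5828, 0.1973, 0.2217]
tcp_rot: [0.803, 0.596, 0.0, 0.0]
wrist_force: [0.5, 0.5, -0.3]
width: 0.0173
finger_force: 0.0
```

Emit:
arm_command --deltas '[[[0, 0, 0], 0], [[0, 0, 0], 0], [[0, 0, 0], 0], [[0, 0, 0], 0]]' --gripper 0.45

```text
time: 12.55
eef_pos: [0.5828, 0.1973, 0.2217]
tcp_rot: [0.803, 0.596, 0.0, 0.0]
wrist_force: [-0.6, 0.2, -0.5]
width: 0.0232
finger_force: 0.0
```

Emit:
arm_command --deltas '[[[0, 0, 0], 0], [[0, 0, 0], 0], [[0, 0, 0], 0], [[0, 0, 0], 0], [[0, 0, 0], 0], [[0, 0, 0], 0]]' --gripper -0.2

```text
time: 13.05
eef_pos: [0.5827, 0.1973, 0.2217]
tcp_rot: [0.803, 0.596, -0.0, -0.0]
wrist_force: [-0.1, 0.5, 0.3]
width: 0.0511
finger_force: 0.0
```

Run:
```python
from h import *
o=get_obs();print(o["width"],o["wrist_force"].round(1),o["ft_torque"].round(2))
im=eyes.read_camera("wrist")[:,:,::-1]
cv2.imwrite("pics/w3.png",cv2.resize(im,(800,600),interpolation=cv2.INTER_CUBIC))
```

```text
0.05112669568983554 [-0.1  0.5  0.3] [-0.01 -0.   -0.01]
```

View pics/w3.png

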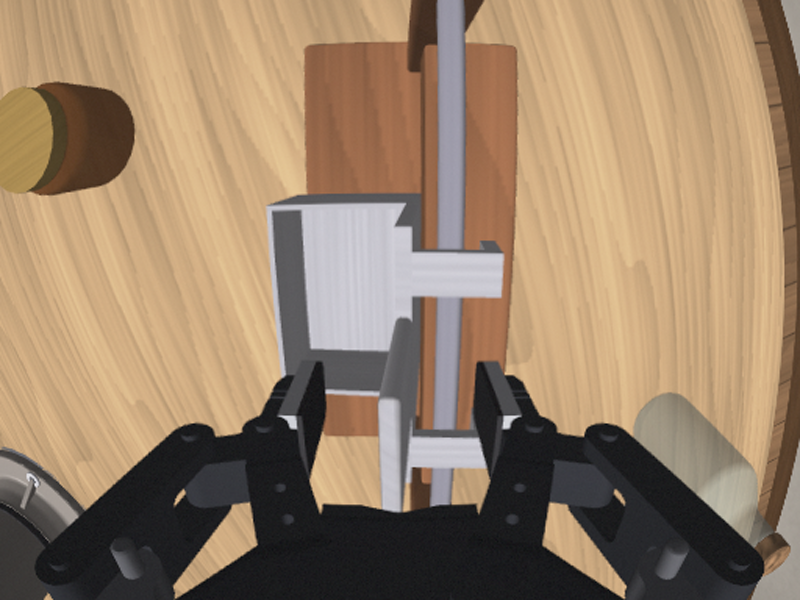

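The caddy hangs with both hooks over the bar (the strap at (455,273) crosses it). It is slightly tilted, and the tongue is clear of both fingers. Now I'll withdraw upward.

Emit:
arm_command --deltas '[[[0, 0, -0.2], 0], [[0, 0, -0.5], 0], [[0, 0, -0.5], 0], [[0, 0, -0.5], 0], [[0, 0, -0.5], 0], [[0, 0, -0.5], 0], [[0, 0, 0], 0], [[0, 0, 0], 0]]'

```text
time: 13.77
eef_pos: [0.5832, 0.1977, 0.3315]
tcp_rot: [0.803, 0.596, 0.001, 0.0]
wrist_force: [0.1, -0.7, 0.1]
width: 0.0508
finger_force: 0.0
```

Run:
```python
from h import *
im=eyes.read_camera("wrist")[:,:,::-1]
cv2.imwrite("pics/w4.png",cv2.resize(im,(800,600),interpolation=cv2.INTER_CUBIC))
```

```text
(no output)
```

View pics/w4.png

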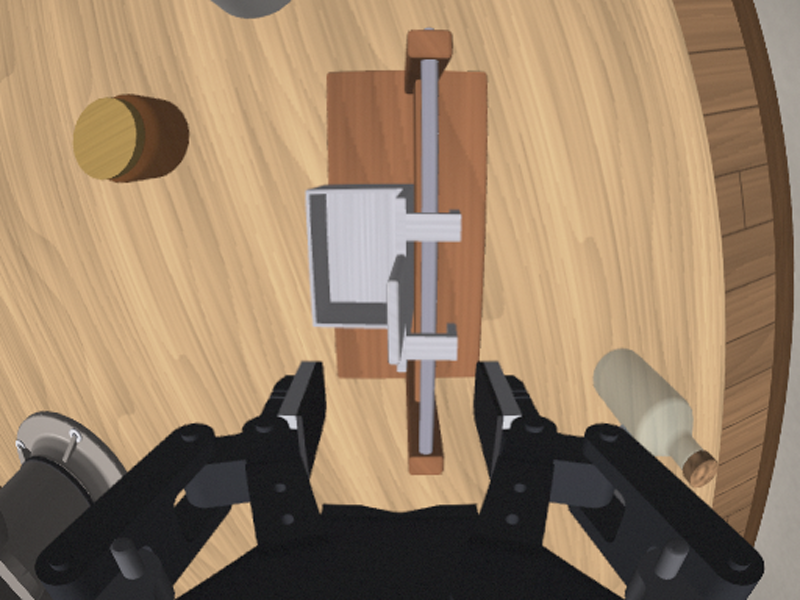

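Both hooks, at (432,227) and (430,348), sit over the bar. The caddy is centred between the posts and the gripper is clear, so I'm handing in.

```bash
python3 -c "
from plant import arm
print(arm.sign_off())"
```

```text
the job is handed in; nothing more can be done
None
```

The largest caddy now hangs from the rail by both hooks, let go gently and leaning back on the stand; the other items were not touched, and I handed the job in at about 14 s (no verdict was returned).

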